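# Cycle the microtome handwheel and lock it

## Task

Take the crank handle of the microtome's handwheel, bring it clockwise (seen facing the wheel from its handle side) up to the top, carry on clockwise for exactly one more full turn and leave the handle at the top again. Only then lock the wheel by swinging the lock lever on top of the machine all the way over to its other end, and let go. Do not shift the tub, the cassettes or the mould.

Things in the scene. Friction and masses are not known exactly. Their poses are not given: they have to be found in the camera images.
- microtome: Bench microtome, fixed. Origin on the table below the wheel axis, in the plane of the crank handle's middle. z up; y points horizontally out of the wheel along its axis, to the handle side. White housing 200 mm high, at x -0.14 to 0.16, y -0.36 to -0.115. Wheel axis 150 mm above the origin; wheel a grey disc 160 mm across, 18 mm thick, face at y = -0.060 (hub -0.052).
- handwheel (a joint): Handwheel angle, rad, counted over turns. 0 = handle straight up; grows clockwise as seen from the handle side. Handle centre is at machine x = -58 mm * sin(q), z = 150 mm + 58 mm * cos(q). Starts between -2.2 and -0.5; one full turn beyond the top is 6.283. Stays where left; takes about 3 N at the handle.
- handle_grip (a point): Middle of the crank handle: black cylinder 24 mm in diameter, 80 mm long, parallel to the machine's y (50 mm towards the wheel, 30 mm outward of this point), crank radius 58 mm. It spins freely on its spindle, so a grip of fixed orientation can carry it right round. The point turns with the wheel.
- lock_lever (a joint): Angle of the lock lever, rad: 0 = unlocked, leaning 0.5 rad from upright towards the machine's -x; 1.0 = locked, leaning 0.5 rad towards +x. Stays where left.
- lock_lever_tip (a point): Tip of the lock lever, a steel toggle 75 mm long on a small grey block on the housing top; it pivots about a line parallel to the machine's y axis at machine x = -0.010, y = -0.215, height 224 mm.
- tub: White lidded tub, 104 mm diameter, 130 mm high, loose bystander. Origin at the centre of its underside.
- cassette_a: Yellow tissue cassette 40 x 28 x 12 mm, loose bystander. Origin at the centre of its underside.
- cassette_b: Another such cassette, loose bystander.
- mould: Small open steel base mould 37 x 30 x 10 mm, loose bystander. Origin at the centre of its underside.

How it is judged:
On the way, in this order (a step that is already met when the one before it is completed fails the run):
1. with the wheel unlocked, the handle has been brought to the top and one full turn further, to the top again (within 0.25 rad) (value of joint handwheel between 6.033 and 6.533 rad and value of joint lock_lever below 0.5 rad), for 0.2 s.
2. then the lock lever is swung over (value of joint lock_lever above 0.85 rad), for 0.2 s.
At the end, for the whole second after the job is handed in: The handwheel rests one full turn past its first top position, handle at the top within 0.25 rad (joint 6.033 to 6.533), and the lock lever is over at its locked end (above 0.85 rad) (value of joint handwheel between 6.033 and 6.533 rad and velocity of joint handwheel between -0.05 and 0.05 rad/s and value of joint lock_lever above 0.85 rad); the robot touches nothing.
It fails at once if the lock lever is over while the handle is not at the top after its full turn (value of joint lock_lever above 0.6 rad and (value of joint handwheel below 5.9 rad or value of joint handwheel above 6.67 rad)).
It fails at once if the wheel is turned far past its full turn (by over 1 rad) (value of joint handwheel above 7.3 rad).
It fails at once if the tub, a cassette or the mould is shifted by over 30 mm (distance of any of tub, cassette_a, cassette_b, mould from where it was at the start of the episode above 0.03 m).
It also fails if it takes over 69 s, if anything falls off the work surface, if the arm or the gripper's body presses on something with over 40 N, if the wrist force passes 120 N, or if a joint passes its speed limit or range.

## Robot

A 6-joint arm with a two-finger parallel gripper is mounted at the origin on the work surface. World frame = base frame: x ahead of the robot, y to its left, z up, the work surface at z = 0. Lengths are in m, angles in rad, forces in N, time in s.
With the tool pointing down it reaches from about 0.375 to 0.9 m from the base axis. Payload 3.1 kg.
Tool frame: the origin (TCP) lies between the finger pads; the fingertips stand 17 mm ahead of it and the grasp point (between the pads) lies 2 mm behind it; z points along the fingers, y is the line along which they close (so a half turn about z gives the same grasp; the last joint's range is limited). The gripper opens to 85 mm and grips with 20 to 120 N. Pads are 22 mm wide; open, the fingers measure 114 mm over their backs; the gripper's body (76 mm by 85 mm) begins 54 mm behind the grasp point. The pads swing forward as they close: fully open they stand 13 mm farther back than shut.
Start: joints at [0.981, 0.527, 1.433, -0, 1.181, -0.178], TCP at [0.25, 0.573, 0.248] pointing down, gripper open.
Joint ranges: [-3.08, 3.08], [-0.75, 2.2], [0.22, 2.44], [-1.43, 4.57], [0, 2.65], [-2.85, 2.85]. Speed limits (rad/s): [2.79, 2.79, 3.14, 3.14, 3.14, 3.14].

## Interface

Orientations are given as a unit quaternion [x, y, z, w].
In Python, from station import sense, vision, order gives the robot as it stands.
- The arm moves only by the shell command python3 -m crank 'ROWS' [OPENING] [FORCE]. ROWS is JSON, a list of rows, each an object with "dp": the shift along the world's x, y, z in units of 30 mm (1.0 is 30 mm), a list of three; "angular": the turn, a rotation vector about the world's x, y, z in degrees, a list of three. In form: [{"dp": [dx, dy, dz], "angular": [ax, ay, az]}, ...]. A call has 1 to 20 rows; each row shifts and turns the commanded pose from where the row before left it; what a row does not reach is not made up. A row lasts 1/10 s, in which the tool goes at most 50 mm and 8.59 degrees, less where a joint would pass 70% of its speed; a pose out of reach is approached as far as the arm can. A call is refused whole if a number of a shift passes 1 or a number of a turn 8.59, either way. A call with a gripper value outside its range is refused whole. OPENING is the closure, from 0 (fully open) to 1 (shut), set as the call begins (- or left out, the last holds). The fingers move at their own pace and stop on an object; FORCE is the grip in N (left out, the last holds). Time passes only in rows, so rows that do not move let the fingers close. It gives the time, the measured TCP pose, the force, the opening and the grip force at its end, in the units of the state.
- sense(): the state, without advancing time (a new reading comes with each control period).
- vision.snapshot(name): name is "side" or "top" or "wrist"; returns a dict with "image" (480x640x3 uint8, blue, green, red), "range_z" (480x640 float32, m along the optical axis (not along the pixel's ray), 0 where there is no reading), "mtx" (3x3 intrinsics, pixels), "pose" (4x4, takes a point from camera to world coordinates); the wrist camera has in their place "mount" (4x4, takes a point from camera to tool coordinates, whose origin is the TCP and whose axes are the flange's). Camera axes: x right, y down, z forward; pixel columns grow to the right and rows downward; lengths in m; the calibration is good to about 2 mm. A picture is of the moment at which its call begins: read the wrist's pose just before it.
- order.sign_off(): hands the job in; it is judged then, once.
The state is a dict: "t": time; "q": joint angles; "qd": joint speeds; "tau": joint torques, N m; "tcp_pos": TCP position; "tool_rot": TCP orientation; "force": force on the tool from outside, world axes, zero at the start; "ft_torque": the same for the moment, N m; "finger_gap": opening from 0.0 (shut) to 1.0 (fully open); "gripper_force": force on a finger pad.
Only numpy, scipy, OpenCV 4.12 (cv2) and the standard library are available. Lean on these libraries where they do the work, as an engineer would, in place of code of your own. Each camera call takes 0.05 s, during which the arm holds its last target. There are 200 camera calls.

## Working session

There is one attempt and no reset: what is moved stays moved. The work goes in short steps, Python scripts to look and compute and a shell command to move; the robot and the scene stay as the last step left them, time stands still between calls to the robot, and variables do not carry over. Pictures are saved under pics/ and viewed, at most 10 in all, crops included, and the job is handed in when it is done.

```bash
ls; mkdir -p pics; python3 - <<'E'
from station import sense, vision
import cv2,pickle,numpy as np
s=sense();print(s)
ims=[]
for n in("side","top"):
    d=vision.snapshot(n);pickle.dump(d,open(f"{n}.pkl","wb"));cv2.imwrite(f"pics/{n}0.png",d["image"]);print(n,d["pose"].round(3).tolist(),d["mtx"].tolist())
E
```

```text
pics
{'t': 0.0, 'q': array([ 9.80480361e-01,  5.28458869e-01,  1.43391268e+00, -1.99051939e-05,
        1.18139603e+00, -1.78469035e-01]), 'qd': array([ 0.00033894, -0.00098795,  0.00118553, -0.00072957,  0.00079237,
       -0.00091214]), 'tau': array([-7.84005897e-04, -4.42345476e+01, -1.78028405e+01, -7.64185984e-05,
        8.45623319e-03,  1.84853997e-05]), 'tcp_pos': array([0.24976176, 0.5721787 , 0.24733476]), 'tool_rot': array([ 2.04467373e-01,  9.78872776e-01, -1.01155863e-03, -3.99262711e-04]), 'force': array([-0.05802513, -0.28589344,  0.73639539]), 'ft_torque': array([-0.01640886, -0.01723848, -0.0042184 ]), 'gripper_force': 0.0, 'finger_gap': 1.0008250781414398}
side [[-0.971, -0.139, 0.195, 0.349], [-0.238, 0.48, -0.845, 1.082], [0.023, -0.867, -0.499, 0.707], [0.0, 0.0, 0.0, 1.0]] [[545.1314116160995, 0.0, 321.9088156661009], [0.0, 545.1314116160995, 239.2123308305067], [0.0, 0.0, 1.0]]
top [[0.011, -0.996, 0.084, 0.478], [-1.0, -0.011, 0.002, 0.164], [-0.001, -0.084, -0.996, 1.161], [0.0, 0.0, 0.0, 1.0]] [[475.77839433254354, 0.0, 315.94285745419074], [0.0, 475.77839433254354, 244.6774362482562], [0.0, 0.0, 1.0]]
```

View pics/side0.png

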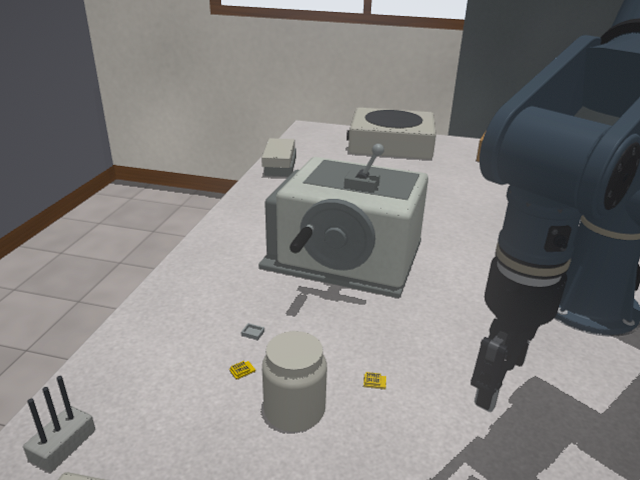

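View pics/top0.png

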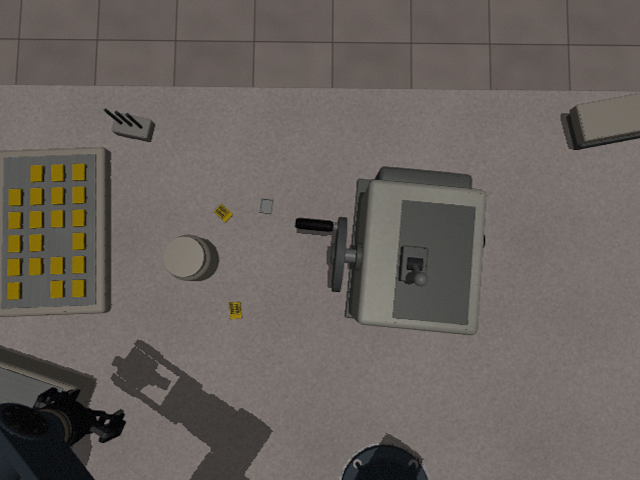

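The side view shows the handle at about (302,238) in front of the wheel (centre about 337,235), with the lever knob at (377,150). The top view shows the handle along (297–333, 225), the knob at (419,278), the tub at (185,257), the cassettes at (223,212) and (235,310), and the mould at (266,206). The machine is nearly aligned with the world axes, so next I'll get numbers.

```bash
cat > h.py <<'E'
import numpy as np,pickle,cv2
def cloud(d,T=None):
    T=d["pose"] if T is None else T
    z=d["range_z"];v,u=np.mgrid[:480,:640];K=d["mtx"]
    P=np.stack([(u-K[0,2])/K[0,0]*z,(v-K[1,2])/K[1,1]*z,z],-1)@T[:3,:3].T+T[:3,3]
    P[z==0]=np.nan
    return P
E
python3 - <<'E'
from h import *
D={n:pickle.load(open(n+".pkl","rb")) for n in("side","top")}
for n,d in D.items():
    P=cloud(d);g=d["image"].max(-1)
    x,y,z=P[...,0],P[...,1],P[...,2]
    m=(abs(z-.2)<.008)&(x>.25)&(x<.8)&(y<.15)&(y>-.4)
    m=cv2.morphologyEx(m.astype(np.uint8),cv2.MORPH_OPEN,np.ones((5,5)))>0
    Q=P[m];r=cv2.minAreaRect(Q[:,:2].astype(np.float32));print(n,"top",r,Q[:,2].mean())
    u0,u1,v0,v1=(288,325,222,255) if n=="side" else (292,335,215,235)
    mm=np.zeros_like(m);mm[v0:v1,u0:u1]=1
    h=mm&(g<60)&(z>.06);Q=P[h];c=np.median(Q,0);
    Q=Q[np.linalg.norm(Q-c,axis=1)<.07];w=np.linalg.svd(Q-Q.mean(0))[2][0]
    print("handle",len(Q),Q.mean(0),Q.min(0),Q.max(0),"axis",w)
    if n=="side":
        m=np.zeros_like(h);m[205:265,315:370]=1
        Q=P[m];Q=Q[~np.isnan(Q[:,0])];Q=Q[abs(Q[:,1]-np.median(Q[:,1]))<.015]
        for _ in range(3):
            c=Q.mean(0);nn=np.linalg.svd(Q-c,full_matrices=False)[2][2];Q=Q[abs((Q-c)@nn)<.004]
        print("wheel",c,nn,len(Q),Q.min(0),Q.max(0))
    a,b=((377,150) if n=="side" else (419,278));Q=P[b-4:b+5,a-4:a+5].reshape(-1,3);print("knob",np.nanmedian(Q,0))
    for nm,(a,b) in (dict(tub=(185,257),ca=(223,212),cb=(235,310),mo=(266,206)) if n=="top" else {}).items(): print(nm,np.nanmedian(P[b-3:b+4,a-3:a+4].reshape(-1,3),0).round(3))
E
```

```text
side top ((0.5386350750923157, -0.018361017107963562), (0.2970108091831207, 0.2980559170246124), 86.04096221923828) 0.2014862113128412
handle 300 [0.60079237 0.1807042  0.16751031] [0.59038419 0.13107477 0.15369223] [0.61493267 0.21438918 0.17429144] axis [-0.12005228 -0.99130971  0.05378204]
wheel [0.52853506 0.12326163 0.15822056] [ 0.10798439  0.99410857 -0.00935535] 1893 [0.46931637 0.11480947 0.078623  ] [0.58887718 0.13300883 0.22899122]
knob [ 0.48798652 -0.01552219  0.29745644]
top top ((0.5421352386474609, -0.02242344617843628), (0.297299861907959, 0.29708579182624817), 85.0980224609375) 0.2006395523763403
handle 408 [0.60478663 0.17120299 0.16848719] [0.59175778 0.12861565 0.15137422] [0.61893329 0.21109409 0.17566201] axis [-0.08202538 -0.9965579  -0.01200799]
knob [ 0.49226708 -0.019688    0.3032387 ]
tub [0.535 0.45  0.13 ]
ca [0.652 0.394 0.012]
cb [0.416 0.359 0.012]
mo [0.67  0.291 0.003]
```

```bash
R='x'; python3 -m crank '[{"dp":[0.74,-0.79,0.06],"angular":[0,0,-4.46]},{"dp":[0.74,-0.79,0.06],"angular":[0,0,-4.46]},{"dp":[0.74,-0.79,0.06],"angular":[0,0,-4.46]},{"dp":[0.74,-0.79,0.06],"angular":[0,0,-4.46]},{"dp":[0.74,-0.79,0.06],"angular":[0,0,-4.46]},{"dp":[0.74,-0.79,0.06],"angular":[0,0,-4.46]},{"dp":[0.74,-0.79,0.06],"angular":[0,0,-4.46]},{"dp":[0.74,-0.79,0.06],"angular":[0,0,-4.46]},{"dp":[0.74,-0.79,0.06],"angular":[0,0,-4.46]},{"dp":[0.74,-0.79,0.06],"angular":[0,0,-4.46]},{"dp":[0.74,-0.79,0.06],"angular":[0,0,-4.46]},{"dp":[0.74,-0.79,0.06],"angular":[0,0,-4.46]},{"dp":[0.74,-0.79,0.06],"angular":[0,0,-4.46]},{"dp":[0.74,-0.79,0.06],"angular":[0,0,-4.46]},{"dp":[0.74,-0.79,0.06],"angular":[0,0,-4.46]},{"dp":[0.74,-0.79,0.06],"angular":[0,0,-4.46]},{"dp":[0,0,0],"angular":[0,0,0]},{"dp":[0,0,0],"angular":[0,0,0]}]' 0
python3 - <<'E'
from h import *
from station import sense,vision
from scipy.spatial.transform import Rotation as R
s=sense();d=vision.snapshot("wrist");pickle.dump((s,d),open("w.pkl","wb"));cv2.imwrite("pics/w1.png",d["image"])
T=np.eye(4);T[:3,:3]=R.from_quat(s["tool_rot"]).as_matrix();T[:3,3]=s["tcp_pos"];print(T.round(3),s["q"].round(3),d["mount"].round(3).tolist())
P=cloud(d,T@d["mount"]);g=d["image"].max(-1)
h=(g<60)&(abs(P[...,0]-.605)<.035)&(P[...,1]>.12)&(P[...,1]<.25)&(abs(P[...,2]-.17)<.02)
Q=P[h];print(len(Q),Q.mean(0),np.percentile(Q,[1,99],axis=0),np.linalg.svd(Q-Q.mean(0),full_matrices=False)[2][0])
E
```

```text
t: 1.9
tcp_pos: [0.6052, 0.1929, 0.2764]
tool_rot: [0.737, 0.675, -0.001, -0.001]
force: [0.1, -0.4, -0.6]
finger_gap: 1.0
gripper_force: 0.0
[[ 0.087  0.996 -0.002  0.605]
 [ 0.996 -0.087  0.     0.193]
 [ 0.    -0.002 -1.     0.276]
 [ 0.     0.     0.     1.   ]] [1.330e-01 5.140e-01 1.373e+00 1.000e-03 1.256e+00 2.200e-01] [[0.001, -0.966, -0.259, 0.064], [1.0, 0.001, 0.001, -0.0], [-0.0, -0.259, 0.966, -0.125], [0.0, 0.0, 0.0, 1.0]]
3222 [0.60539419 0.1725824  0.16846956] [[0.59289343 0.1204875  0.15847339]
 [0.61764317 0.20996436 0.18259469]] [ 0.07613511  0.99630625 -0.03971531]
```

View pics/w1.png

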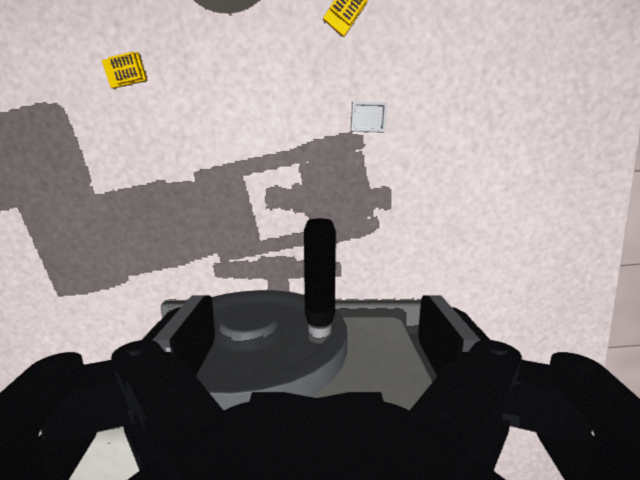

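The wrist view shows the handle at (320,270), centred between the pads. I'll descend and grip.

```bash
python3 -m crank '[{"dp":[0.07,0,-0.63],"angular":[0,0,0]},{"dp":[0,0,-0.63],"angular":[0,0,0]},{"dp":[0,0,-0.63],"angular":[0,0,0]},{"dp":[0,0,-0.63],"angular":[0,0,0]},{"dp":[0,0,-0.63],"angular":[0,0,0]},{"dp":[0,0,-0.63],"angular":[0,0,0]},{"dp":[0,0,0],"angular":[0,0,0]},{"dp":[0,0,0],"angular":[0,0,0]}]' 0
python3 -m crank '[{"dp":[0,0,0],"angular":[0,0,0]},{"dp":[0,0,0],"angular":[0,0,0]},{"dp":[0,0,0],"angular":[0,0,0]},{"dp":[0,0,0],"angular":[0,0,0]},{"dp":[0,0,0],"angular":[0,0,0]},{"dp":[0,0,0],"angular":[0,0,0]},{"dp":[0,0,0],"angular":[0,0,0]},{"dp":[0,0,0],"angular":[0,0,0]}]' 1 50
```

```text
t: 2.75
tcp_pos: [0.6066, 0.1945, 0.1637]
tool_rot: [0.736, 0.676, -0.0, -0.0]
force: [-0.3, 0.4, 0.4]
finger_gap: 1.0
gripper_force: 0.0
t: 3.55
tcp_pos: [0.6075, 0.1935, 0.1638]
tool_rot: [0.737, 0.676, 0.0, 0.0]
force: [-0.9, -0.4, 2.5]
finger_gap: 0.259
gripper_force: 50.7
```

```bash
python3 -m crank '[{"dp":[-0.102,0.009,0.304],"angular":[0,0,0]},{"dp":[-0.151,0.013,0.283],"angular":[0,0,0]},{"dp":[-0.196,0.017,0.255],"angular":[0,0,0]},{"dp":[-0.235,0.02,0.219],"angular":[0,0,0]},{"dp":[-0.268,0.023,0.176],"angular":[0,0,0]},{"dp":[-0.293,0.025,0.13],"angular":[0,0,0]},{"dp":[-0.31,0.027,0.079],"angular":[0,0,0]},{"dp":[-0.319,0.028,0.027],"angular":[0,0,0]},{"dp":[0,0,0],"angular":[0,0,0]},{"dp":[0,0,0],"angular":[0,0,0]},{"dp":[0,0,0],"angular":[0,0,0]}]' - 50
python3 - <<'E'
from h import *
from station import sense,vision
import numpy as np
d=vision.snapshot("side");cv2.imwrite("pics/s2.png",d["image"]);P=cloud(d);pickle.dump(d,open("s2.pkl","wb"))
for k in (10,):
    qm=np.radians(np.arange(5,360,10));x=-.337*np.cos(qm);z=-.337*np.sin(qm)
    print(np.c_[x*.996,-x*.086,z].round(3).tolist())
E
```

```text
t: 4.65
tcp_pos: [0.5526, 0.1982, 0.2128]
tool_rot: [0.737, 0.676, 0.002, 0.002]
force: [-0.9, -0.9, 15.6]
finger_gap: 0.262
gripper_force: 52.3
[[-0.334, 0.029, -0.029], [-0.324, 0.028, -0.087], [-0.304, 0.026, -0.142], [-0.275, 0.024, -0.193], [-0.237, 0.02, -0.238], [-0.193, 0.017, -0.276], [-0.142, 0.012, -0.305], [-0.087, 0.008, -0.326], [-0.029, 0.003, -0.336], [0.029, -0.003, -0.336], [0.087, -0.008, -0.326], [0.142, -0.012, -0.305], [0.193, -0.017, -0.276], [0.237, -0.02, -0.238], [0.275, -0.024, -0.193], [0.304, -0.026, -0.142], [0.324, -0.028, -0.087], [0.334, -0.029, -0.029], [0.334, -0.029, 0.029], [0.324, -0.028, 0.087], [0.304, -0.026, 0.142], [0.275, -0.024, 0.193], [0.237, -0.02, 0.238], [0.193, -0.017, 0.276], [0.142, -0.012, 0.305], [0.087, -0.008, 0.326], [0.029, -0.003, 0.336], [-0.029, 0.003, 0.336], [-0.087, 0.008, 0.326], [-0.142, 0.012, 0.305], [-0.193, 0.017, 0.276], [-0.237, 0.02, 0.238], [-0.275, 0.024, 0.193], [-0.304, 0.026, 0.142], [-0.324, 0.028, 0.087], [-0.334, 0.029, 0.029]]
```

View pics/s2.png

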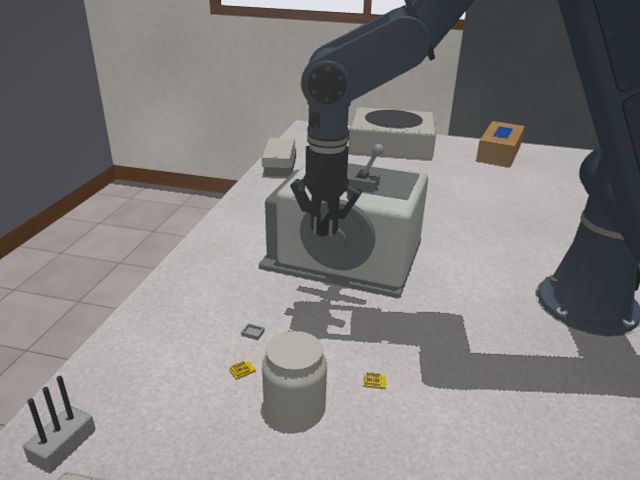

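The gripper is on the handle at the top, at about (325,225). The tool is being pushed up by about 15 N, so my commanded circle sits about 5 mm low. I'll trim that first.

```bash
python3 -m crank '[{"dp":[-0.03,0,0.08],"angular":[0,0,0]},{"dp":[-0.03,0,0.08],"angular":[0,0,0]},{"dp":[0,0,0],"angular":[0,0,0]},{"dp":[0,0,0],"angular":[0,0,0]},{"dp":[0,0,0],"angular":[0,0,0]}]'
```

```text
t: 5.2
tcp_pos: [0.5483, 0.1986, 0.2129]
tool_rot: [0.737, 0.676, -0.001, -0.001]
force: [-2.7, 0.2, 5.3]
finger_gap: 0.258
gripper_force: 51.2
```

```bash
python3 -m crank '[{"dp":[-0.334,0.029,-0.029],"angular":[0,0,0]},{"dp":[-0.324,0.028,-0.087],"angular":[0,0,0]},{"dp":[-0.304,0.026,-0.142],"angular":[0,0,0]},{"dp":[-0.275,0.024,-0.193],"angular":[0,0,0]},{"dp":[-0.237,0.02,-0.238],"angular":[0,0,0]},{"dp":[-0.193,0.017,-0.276],"angular":[0,0,0]},{"dp":[-0.142,0.012,-0.305],"angular":[0,0,0]},{"dp":[-0.087,0.008,-0.326],"angular":[0,0,0]},{"dp":[-0.029,0.003,-0.336],"angular":[0,0,0]},{"dp":[0,0,0],"angular":[0,0,0]},{"dp":[0,0,0],"angular":[0,0,0]}]'
```

```text
t: 6.3
tcp_pos: [0.4924, 0.2033, 0.1539]
tool_rot: [0.737, 0.676, 0.0, 0.001]
force: [5.3, -0.3, -2.5]
finger_gap: 0.255
gripper_force: 50.3
```

```bash
python3 -m crank '[{"dp":[0.029,-0.003,-0.336],"angular":[0,0,0]},{"dp":[0.087,-0.008,-0.326],"angular":[0,0,0]},{"dp":[0.142,-0.012,-0.305],"angular":[0,0,0]},{"dp":[0.193,-0.017,-0.276],"angular":[0,0,0]},{"dp":[0.237,-0.02,-0.238],"angular":[0,0,0]},{"dp":[0.275,-0.024,-0.193],"angular":[0,0,0]},{"dp":[0.304,-0.026,-0.142],"angular":[0,0,0]},{"dp":[0.324,-0.028,-0.087],"angular":[0,0,0]},{"dp":[0.334,-0.029,-0.029],"angular":[0,0,0]},{"dp":[0,0,0],"angular":[0,0,0]},{"dp":[0,0,0],"angular":[0,0,0]}]'
```

```text
t: 7.4
tcp_pos: [0.5495, 0.1985, 0.0969]
tool_rot: [0.737, 0.676, 0.0, -0.0]
force: [2.0, -1.2, 9.8]
finger_gap: 0.26
gripper_force: 51.6
```

```bash
python3 -m crank '[{"dp":[0.334,-0.029,0.029],"angular":[0,0,0]},{"dp":[0.324,-0.028,0.087],"angular":[0,0,0]},{"dp":[0.304,-0.026,0.142],"angular":[0,0,0]},{"dp":[0.275,-0.024,0.193],"angular":[0,0,0]},{"dp":[0.237,-0.02,0.238],"angular":[0,0,0]},{"dp":[0.193,-0.017,0.276],"angular":[0,0,0]},{"dp":[0.142,-0.012,0.305],"angular":[0,0,0]},{"dp":[0.087,-0.008,0.326],"angular":[0,0,0]},{"dp":[0.029,-0.003,0.336],"angular":[0,0,0]},{"dp":[0,0,0],"angular":[0,0,0]},{"dp":[0,0,0],"angular":[0,0,0]}]'
```

```text
t: 8.5
tcp_pos: [0.6081, 0.1935, 0.1563]
tool_rot: [0.737, 0.676, 0.001, 0.001]
force: [1.1, 2.4, 0.8]
finger_gap: 0.257
gripper_force: 50.8
```

```bash
python3 -m crank '[{"dp":[-0.029,0.003,0.336],"angular":[0,0,0]},{"dp":[-0.087,0.008,0.326],"angular":[0,0,0]},{"dp":[-0.142,0.012,0.305],"angular":[0,0,0]},{"dp":[-0.193,0.017,0.276],"angular":[0,0,0]},{"dp":[-0.237,0.02,0.238],"angular":[0,0,0]},{"dp":[-0.275,0.024,0.193],"angular":[0,0,0]},{"dp":[-0.304,0.026,0.142],"angular":[0,0,0]},{"dp":[-0.324,0.028,0.087],"angular":[0,0,0]},{"dp":[-0.334,0.029,0.029],"angular":[0,0,0]},{"dp":[0,0,0],"angular":[0,0,0]},{"dp":[0,0,0],"angular":[0,0,0]},{"dp":[0,0,0],"angular":[0,0,0]}]'
```

```text
t: 9.7
tcp_pos: [0.5475, 0.1986, 0.2129]
tool_rot: [0.737, 0.676, -0.002, -0.001]
force: [-2.4, 3.2, 5.9]
finger_gap: 0.261
gripper_force: 51.4
```

One full turn is done: tracking was clean and the handle is about 0.05 rad past the top. I'll release and lift.

```bash
python3 -m crank '[{"dp":[0,0,0],"angular":[0,0,0]},{"dp":[0,0,0],"angular":[0,0,0]},{"dp":[0,0,0],"angular":[0,0,0]},{"dp":[0,0,0],"angular":[0,0,0]},{"dp":[0,0,0],"angular":[0,0,0]},{"dp":[0,0,0],"angular":[0,0,0]},{"dp":[0,0,0.3],"angular":[0,0,0]},{"dp":[0,0,0.85],"angular":[0,0,0]},{"dp":[0,0,0.85],"angular":[0,0,0]},{"dp":[0,0,0.85],"angular":[0,0,0]},{"dp":[0,0,0.85],"angular":[0,0,0]},{"dp":[0,0,0.85],"angular":[0,0,0]},{"dp":[0,0,0],"angular":[0,0,0]}]' 0
python3 -m crank '[{"dp":[-0.36,-0.73,0],"angular":[0,0,0]},{"dp":[-0.36,-0.73,0],"angular":[0,0,0]},{"dp":[-0.36,-0.73,0],"angular":[0,0,0]},{"dp":[-0.36,-0.73,0],"angular":[0,0,0]},{"dp":[-0.36,-0.73,0],"angular":[0,0,0]},{"dp":[-0.36,-0.73,0],"angular":[0,0,0]},{"dp":[-0.36,-0.73,0],"angular":[0,0,0]},{"dp":[-0.36,-0.73,0],"angular":[0,0,0]},{"dp":[-0.36,-0.73,0],"angular":[0,0,0]},{"dp":[-0.36,-0.73,0],"angular":[0,0,0]},{"dp":[0,0,0],"angular":[0,0,0]},{"dp":[0,0,0],"angular":[0,0,0]}]' 1
python3 - <<'E'
from h import *
from station import sense,vision
s=sense();print(s["q"].round(3))
d=vision.snapshot("side");cv2.imwrite("pics/s3.png",d["image"]);pickle.dump(d,open("s3.pkl","wb"))
E
```

```text
t: 11.0
tcp_pos: [0.5515, 0.1988, 0.3541]
tool_rot: [0.737, 0.676, 0.004, 0.003]
force: [0.6, -0.2, 0.3]
finger_gap: 0.996
gripper_force: 0.0
t: 12.2
tcp_pos: [0.4412, -0.0206, 0.349]
tool_rot: [0.737, 0.675, 0.0, -0.0]
force: [-0.1, 0.2, 0.1]
finger_gap: -0.002
gripper_force: 0.0
[-3.010e-01  1.510e-01  1.726e+00  1.000e-03  1.265e+00 -2.130e-01]
```

View pics/s3.png

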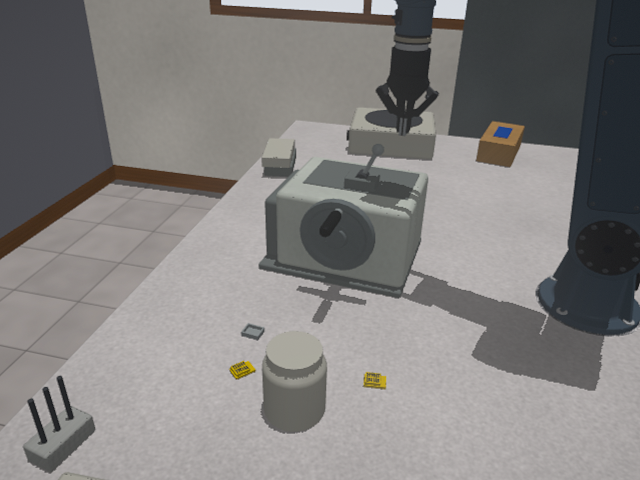

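The handle is at the top at (330,222), and the gripper is closed beside the lever knob at (378,150). I'll measure the wheel angle from the depth and compare it with the knob.

```bash
python3 - <<'E'
from h import *
d=pickle.load(open("s3.pkl","rb"));P=cloud(d);g=d["image"].max(-1)
m=np.zeros(g.shape,bool);m[205:240,312:347]=1
Q=P[m&(g<60)];Q=Q[(Q[:,1]>.14)];o=np.array([.5495,.187]);xm=np.array([.9963,-.0859]);X=(Q[:,:2]-o)@xm
print(len(Q),"handle xm",X.mean(),X.min(),X.max(),Q[:,2].max())
Q=P[144:158,371:385].reshape(-1,3);Q=Q[Q[:,2]>.27];print(Q.mean(0),Q.min(0),Q.max(0))
E
```

```text
328 handle xm -0.0074174318117726235 -0.01679627118349567 0.006300305724110949 0.22314815218805895
[ 0.48901208 -0.01752399  0.29454345] [ 0.47610248 -0.03038628  0.27562745] [ 0.50169636 -0.00845201  0.30671085]
```

```bash
python3 -m crank '[{"dp":[0,0,-0.56],"angular":[0,0,0]},{"dp":[0,0,-0.56],"angular":[0,0,0]},{"dp":[0,0,-0.56],"angular":[0,0,0]},{"dp":[0,0,-0.56],"angular":[0,0,0]},{"dp":[0,0,0],"angular":[0,0,0]},{"dp":[0,0,0],"angular":[0,0,0]}]' 1
python3 -m crank '[{"dp":[0.33,-0.025,0],"angular":[0,0,0]},{"dp":[0.33,-0.025,0],"angular":[0,0,0]},{"dp":[0.33,-0.025,0],"angular":[0,0,0]},{"dp":[0.33,-0.025,0],"angular":[0,0,0]},{"dp":[0.33,-0.025,0],"angular":[0,0,0]},{"dp":[0.33,-0.025,0],"angular":[0,0,0]},{"dp":[0,0,0],"angular":[0,0,0]}]'
python3 -m crank '[{"dp":[0.2,-0.017,0],"angular":[0,0,0]},{"dp":[0.2,-0.017,0],"angular":[0,0,0]},{"dp":[0.2,-0.017,0],"angular":[0,0,0]},{"dp":[0.2,-0.017,0],"angular":[0,0,0]},{"dp":[0,0,0],"angular":[0,0,0]},{"dp":[0,0,0],"angular":[0,0,0]}]'
python3 - <<'E'
from h import *
from station import vision
d=vision.snapshot("side");cv2.imwrite("pics/s4.png",cv2.resize(d["image"][60:300,240:560],(640,480)))
E
```

```text
t: 12.85
tcp_pos: [0.4417, -0.02, 0.282]
tool_rot: [0.737, 0.676, -0.0, -0.0]
force: [0.5, -0.8, -0.4]
finger_gap: 0.002
gripper_force: 0.0
t: 13.55
tcp_pos: [0.5051, -0.0259, 0.2842]
tool_rot: [0.737, 0.676, 0.003, 0.003]
force: [1.3, 0.0, 8.0]
finger_gap: 0.002
gripper_force: 3.2
t: 14.15
tcp_pos: [0.525, -0.0271, 0.2816]
tool_rot: [0.737, 0.676, -0.0, -0.0]
force: [0.2, 0.4, 0.6]
finger_gap: -0.005
gripper_force: 0.0
```

View pics/s4.png

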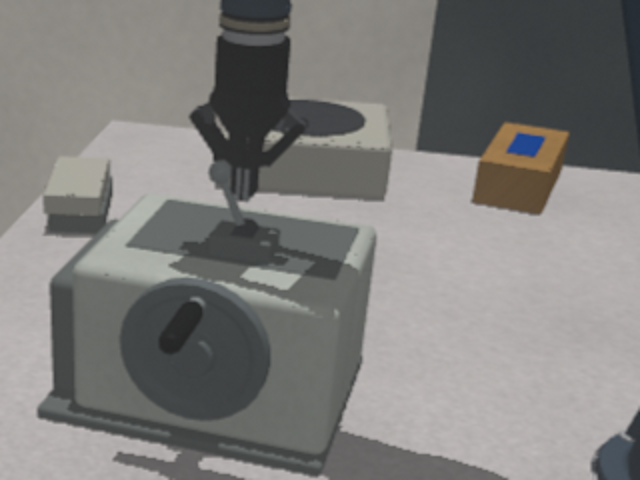

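The lever has swung over, with its knob at (220,172) in the crop, leaning towards +x. I'll press on gently until the end stop shows up as force.

```bash
for i in 1; do python3 -m crank '[{"dp":[0.13,-0.011,0],"angular":[0,0,0]},{"dp":[0.13,-0.011,0],"angular":[0,0,0]},{"dp":[0,0,0],"angular":[0,0,0]},{"dp":[0,0,0],"angular":[0,0,0]}]'; done
python3 - <<'E'
from h import *
from station import vision
d=vision.snapshot("top");P=cloud(d);x,y,z=P[...,0],P[...,1],P[...,2]
m=(x>.47)&(x<.62)&(abs(y+.025)<.05)&(z>.225)&(z<.32);print(m.sum(),P[m].min(0),P[m].max(0))
for r in P[m][np.argsort(-P[m][:,0])][:25:3]:print(r.round(3))
E
```

```text
t: 14.6
tcp_pos: [0.5306, -0.0275, 0.2817]
tool_rot: [0.737, 0.676, -0.002, -0.002]
force: [-5.0, 0.4, 2.9]
finger_gap: 0.003
gripper_force: 2.7
347 [ 0.48925548 -0.02332143  0.22502816] [0.56435139 0.00122292 0.28627279]
[ 0.564 -0.018  0.286]
[ 0.556 -0.015  0.227]
[ 0.556 -0.007  0.228]
[ 0.554 -0.019  0.226]
[ 0.554 -0.017  0.228]
[ 0.552 -0.021  0.226]
[ 0.552 -0.023  0.228]
[ 0.552 -0.007  0.227]
[ 0.55  -0.021  0.227]
```

```bash
python3 -m crank '[{"dp":[0.1,-0.008,0],"angular":[0,0,0]},{"dp":[0.1,-0.008,0],"angular":[0,0,0]},{"dp":[0,0,0],"angular":[0,0,0]},{"dp":[0,0,0],"angular":[0,0,0]}]'
```

```text
t: 15.05
tcp_pos: [0.5311, -0.0275, 0.2816]
tool_rot: [0.737, 0.676, -0.006, -0.007]
force: [-17.9, -0.4, 10.2]
finger_gap: 0.003
gripper_force: 9.4
```

The tool moved only 0.5 mm while the force rose to 18 N, so the lever is at its stop. I'll back off, lift, and check.

```bash
python3 -m crank '[{"dp":[-0.5,0.04,0],"angular":[0,0,0]},{"dp":[-0.6,0.05,0],"angular":[0,0,0]},{"dp":[-0.6,0.05,0],"angular":[0,0,0]},{"dp":[-0.3,0,0.8],"angular":[0,0,0]},{"dp":[-0.3,0,0.9],"angular":[0,0,0]},{"dp":[-0.3,0,0.9],"angular":[0,0,0]},{"dp":[-0.3,0,0.9],"angular":[0,0,0]},{"dp":[-0.3,0,0.5],"angular":[0,0,0]},{"dp":[0,0,0],"angular":[0,0,0]},{"dp":[0,0,0],"angular":[0,0,0]},{"dp":[0,0,0],"angular":[0,0,0]}]'
python3 - <<'E'
from h import *
from station import vision
d=vision.snapshot("side");cv2.imwrite("pics/s5.png",cv2.resize(d["image"][100:420,200:440],(600,800))[:600])
P=cloud(d);x,y,z=P[...,0],P[...,1],P[...,2]
m=(x>.5)&(x<.62)&(abs(y+.025)<.04)&(z>.275)&(z<.32);print(m.sum(),P[m].mean(0),P[m].min(0),P[m].max(0))
E
```

```text
t: 16.15
tcp_pos: [0.4425, -0.024, 0.4009]
tool_rot: [0.737, 0.676, -0.0, -0.001]
force: [-0.0, 0.2, -0.1]
finger_gap: -0.001
gripper_force: 0.0
132 [ 0.55312276 -0.02284591  0.29206196] [ 0.54211484 -0.0339221   0.27503714] [ 0.56715571 -0.01365054  0.30649576]
```

View pics/s5.png

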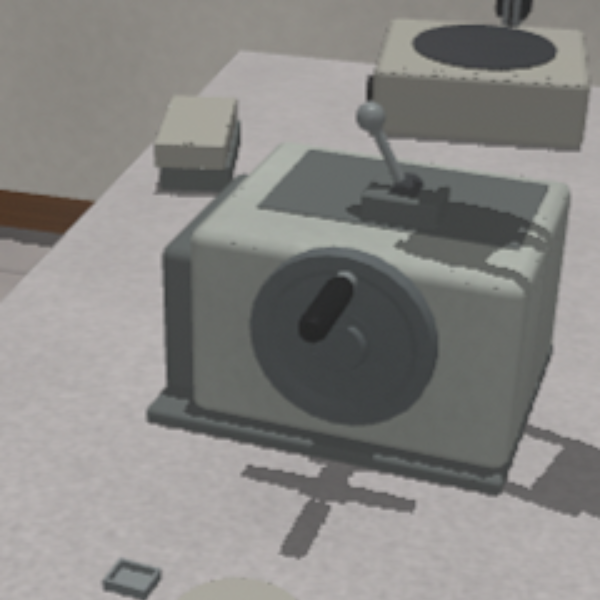

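The lever leans fully over to the +x side, with its knob at (370,117), mirroring its start position. The handle is at the top at (328,308), and the gripper is clear.

```bash
python3 -c "
from station import order
print(order.sign_off())"
```

```text
the job is handed in; nothing more can be done
None
```

I brought the handle clockwise to the top and one full turn further, leaving it within about 0.1 rad of the top. I then pushed the lock lever over to its end stop, backed the gripper clear of everything, and handed the job in at about 16 s; the sign-off gave no verdict.

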